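Lock the handpiece rest onto the bench plate

TASK

Fit the blue handpiece rest to the bench plate: lower its steel foot over both screw heads, letting them find the wide ends of the keyholes, then slide it along, held lightly down, until it stops and the sprung brass pin snaps up behind its rear edge. Go gently, without pressing or ramming it hard against the bench plate, its screws or its pin, then let go and leave everything else on the bench where it is.

Things in the scene. Friction and masses are not known exactly. Their poses are not given: they have to be found in the camera images.
- rest_center (a point): Handpiece rest, loose, 0.2 to 0.35 kg, upright on the bench: a steel foot plate and on its middle a blue fork 24 mm thick (x), 44 mm wide (y), its top 60 mm above the rest's underside. The fork is solid up to 40 mm above the underside; higher up it is a U, 22 mm wide, open along x. This point: middle of the fork, 30 mm above the underside; z up.
- rest_foot (a point): Point of the rest's underside straight below the middle of the fork, same axes. Foot plate 4 mm thick, from x = -34 (rear edge) to +52 mm (front) and 116 mm wide (y). Two keyholes go through it, at y = +42 and -42 mm: a wide hole 17 mm across centred at x = +8 mm, and from it a slot 9 mm wide towards -x, closed at x = -11 mm. The rest locks by sliding in its own +x direction.
- mount_top (a point): Bench plate, fixed: aluminium base 160 (x) by 150 mm (y), between its guides a dark steel strip 124 by 118 mm. This point: middle of the base, level with the strip's top face, 16 mm above the bench; z up. The rest goes on with its x and y axes the same way as these; locked, its underside lies on the strip and its fork is 8 mm ahead (+x) of the screws, at y = 0.
- screw_line (a point): Middle of the span in which the two screws stand, at the strip's top face; axes as mount_top. Screws at y = +42 and -42 mm: shank 6 mm, head 14 mm across, head underside 6 mm, top 10 mm above the strip. The strip with screws and pin is clamped anywhere up to 15 mm either way along x and is not measured: both screws are at one same x between -15 and +15 mm from here.
- catch_pin (a joint): How far the brass catch pin is pressed down, in m: 0 fully up, 0.007 flush with the strip; spring 1.5 N up, 4 N flush. The pin is 8 mm across with a round top, stands 7 mm out of the strip at y = 0, 31 mm behind the screws (-x). It is under the foot plate while the rest is slid on and springs up behind its rear edge when the rest is home (about 1 mm of play).
- model: Bystander: small reddish stone dental model, about 66 by 64 by 36 mm; origin at its underside.
- bur_block: Bystander: wooden block with burs, 75 by 45 by 45 mm; origin at its underside.
- mix_bowl: Bystander: green mixing bowl, 104 mm across, 55 mm high; origin at its underside.
- liquid: Bystander: amber bottle, 48 mm across, 100 mm high; origin at its underside.
- jar: Bystander: white jar with a blue cap, 60 mm across, 50 mm high; origin at its underside.
- spatula: Bystander: spatula, 170 mm long along x, lying on the bench; origin at its underside.
- brush: Bystander: brush, 160 mm long along x, lying on the bench; origin at its underside.
Not all that is in view belongs to the job. What is meant by the part that bears rest_center is not brown or orange, and is the larger of those in its own colour.

How it is judged:
By the outcome, as a careful person would: the job done as asked, in the order asked, and still so for the second after the job is handed in, with the robot touching nothing.
It also fails if it takes over 67 s, if anything falls off the work surface, if the arm or the gripper's body presses on something with over 40 N, if the wrist force passes 120 N, or if a joint passes its speed limit or range.

ROBOT

A 6-joint arm with a two-finger parallel gripper is mounted at the origin on the work surface. World frame = base frame: x ahead of the robot, y to its left, z up, the work surface at z = 0. Lengths are in m, angles in rad, forces in N, time in s.
With the tool pointing down it reaches from about 0.4 to 0.825 m from the base axis. Payload 7 kg.
Tool frame: the origin (TCP) lies midway between the tips of the shut fingers; the grasp point (between the pads) lies 19 mm behind it; z points along the fingers, y is the line along which they close (so a half turn about z gives the same grasp; the last joint's range is limited). The gripper opens to 88 mm and grips with 3 to 60 N. Pads are 19 mm wide; open, the fingers measure 130 mm over their backs; the gripper's body (78 mm by 193 mm) begins 47 mm behind the grasp point.
Start: joints at [1.538, 0.359, 0.012, 0, -1.224, -0.288], TCP at [0.213, 0.641, 0.227] pointing down, gripper open.
Joint ranges: [-3.07, 3.07], [-1.43, 2.12], [-1.02, 1.25], [-3.03, 1.67], [-3.05, -0], [-3.03, 3.03]. Speed limits (rad/s): [2.39, 2.39, 3.01, 3.14, 3.14, 3.14].

INTERFACE

Orientations are given as [roll, pitch, yaw] about the fixed x, y, z axes, in that order (R = Rz(yaw) Ry(pitch) Rx(roll)).
In Python, from station import arm gives the robot as it stands. The module is installed in compiled form; this text tells all that it offers.
- The arm moves only by the tool carry_out, never from a script. Its argument "commands" is a list of rows, each a list of 4 numbers: the shift along the world's x, y, z in units of 50 mm (1.0 is 50 mm), then the turn about the world's z in units of 6 degrees (1.0 is 6 degrees). A call has exactly 10 rows; each row is the pose to reach, as a shift and turn from the pose commanded when the call began; what a row does not reach only later rows make up. A row lasts 1/8 s, in which the tool goes at most 62.5 mm and 10.7 degrees, less where a joint would pass 70% of its speed; a pose out of reach is approached as far as the arm can. A call with a gripper value outside its range is refused whole. "claw" is the closure, from 0 (fully open) to 1 (shut), set as the call begins (left out, the last holds). The fingers move at their own pace and stop on an object; "force" is the grip in N (left out, the last holds). Time passes only in rows, so rows that repeat a pose let the fingers close, or fill a call up. It gives the time, the measured TCP pose, the force, the opening and the grip force at its end, in the units of the state.
- arm.get_state(): the state, without advancing time (a new reading comes with each control period).
- arm.grab_frame(name): name is "scene" or "top"; returns a dict with "pixels" (384x512x3 uint8, red, green, blue), "fx", "fy", "cx", "cy" (pixels), "k1" (the pictures are not rectified: a ray, as slopes to the right and down, at radius r is drawn at 1 + k1 r^2 times it, then the intrinsics apply), "eye" and "orientation" of the camera in the world. Camera axes: x right, y down, z forward; pixel columns grow to the right and rows downward; lengths in m; the calibration is good to about 2 mm. A picture is of the moment at which its call begins. There is no depth.
- arm.job_done(): hands the job in; it is judged then, once.
Trained networks look in a picture, given as the dict that the camera call returned (one of the last four; its "shot" number tells which), for a name from the list of things; names that differ only in an ending like _2 or _b are one class to them, and where a whole thing is asked for, a point or a joint stands for the part that bears it (a point fixed in the world has none). Each returns a list of dicts, best first, with "conf" (0 to 1); they miss things now and then, are a little off and sometimes report something else, mostly with a low value. They report only what shows in the picture. A call takes as long as a camera call. They do not tell look-alikes from the thing itself.
- arm.regions_of(picture, query): "pixels" (384x512 bool, what is visible of it) and "uv" ([column, row] in pixels, amid what is visible of it).
- arm.mark_of(picture, query): "uv" ([column, row] in pixels: a listed point, or the origin of a listed thing).
The state is a dict: "t": time; "q": joint angles; "qd": joint speeds; "joint_efforts": joint torques, N m; "eef_pos": TCP position; "ee_rot": TCP orientation; "force": force on the tool from outside, world axes, zero at the start; "moment": the same for the moment, N m; "width": finger opening in m; "gripper_force": force on a finger pad.
Only numpy, scipy, OpenCV 4.12 (cv2) and the standard library are available. Lean on these libraries where they do the work, as an engineer would, in place of code of your own. Each camera call takes 0.05 s, during which the arm holds its last target. There are 200 camera calls.

## Working session

There is one attempt and no reset: what is moved stays moved. The work goes in short steps, Python scripts to look and compute and a tool call to move; the robot and the scene stay as the last step left them, time stands still between calls to the robot, and variables do not carry over. Pictures are saved under pics/ and viewed, at most 10 in all, crops included, and the job is handed in when it is done.

Besides the shell and the picture viewer there is one more tool, called after "Emit:" as name(argument=value, ...), one argument or row to a line, values as JSON. carry_out: Moves the arm, as the interface text tells. Its arguments: {"type":"object","properties":{"commands":{"type":"array","items":{"type":"array","items":{"type":"number"}}},"claw":{"type":"number"},"force":{"type":"number"}},"required":["commands"]}

```bash
mkdir -p pics
cat > h.py <<'E'
import numpy as np, cv2
from scipy.spatial.transform import Rotation as R
from station import arm
def rot(o):
    o=np.array(o,float)
    return o if o.shape==(3,3) else (R.from_euler('xyz',o).as_matrix() if o.size==3 else R.from_quat(o).as_matrix())
def ray(f,uv):
    x=np.array([(uv[0]-f['cx'])/f['fx'],(uv[1]-f['cy'])/f['fy']]); d=x.copy()
    for _ in range(20): d=x/(1+f['k1']*(d@d))
    return rot(f['orientation'])@np.array([d[0],d[1],1.])
def at_z(f,uv,z):
    r=ray(f,uv); e=np.array(f['eye']); return e+r*(z-e[2])/r[2]
def proj(f,P):
    p=rot(f['orientation']).T@(np.array(P)-np.array(f['eye'])); d=p[:2]/p[2]; d=d*(1+f['k1']*(d@d))
    return np.array([f['fx']*d[0]+f['cx'],f['fy']*d[1]+f['cy']])
def tri(f,a,g,b):
    r=[ray(f,a),ray(g,b)]; r=[x/np.linalg.norm(x) for x in r]; e=[np.array(f['eye']),np.array(g['eye'])]
    M=[np.eye(3)-np.outer(x,x) for x in r]
    return np.linalg.solve(M[0]+M[1],M[0]@e[0]+M[1]@e[1])
def save(f,n,box=None,s=1):
    im=f['pixels'][:,:,::-1]
    if box: im=im[box[1]:box[3],box[0]:box[2]]
    cv2.imwrite('pics/'+n,cv2.resize(im,None,fx=s,fy=s,interpolation=cv2.INTER_CUBIC))
E
python3 - <<'E'
from h import *
np.set_printoptions(precision=4,suppress=True)
F={n:arm.grab_frame(n) for n in('scene','top')}
for n,f in F.items():
    print(n,f['eye'],f['orientation'],f['fx'],f['k1'])
    for q in('rest_center','rest_foot','mount_top','screw_line','catch_pin'):
        print(q,[(np.round(d['uv'],1),round(d['conf'],2)) for d in arm.mark_of(f,q)])
    print('reg',[(np.round(d['uv'],1),round(d['conf'],2),d['pixels'].sum()) for d in arm.regions_of(f,'rest_center')])
cv2.imwrite('pics/a.png',np.vstack([F['scene']['pixels'],F['top']['pixels']])[:,:,::-1][:, :])
im=cv2.imread('pics/a.png'); cv2.imwrite('pics/a.png',cv2.resize(np.hstack([im[:384],im[384:]]),(800,300),interpolation=cv2.INTER_AREA))
save(F['scene'],'s.png',None,1.5);save(F['top'],'t.png',None,1.5)
print(arm.get_state())
E
```

```text
scene [1.7431 0.6847 1.02  ] [-2.184   0.0062  2.0808] 498.4234919141694 -0.19095933875246993
rest_center [(array([218.6, 172.9]), 0.81), (array([257.8, 153.9]), 0.81), (array([217.2, 146.4]), 0.75), (array([177.5, 169.5]), 0.71)]
rest_foot [(array([220.7, 176.9]), 0.91), (array([181. , 173.8]), 0.66), (array([169.7, 149.4]), 0.66), (array([214.6, 153.5]), 0.64), (array([256.6, 156.7]), 0.63), (array([219.2, 173.5]), 0.17)]
mount_top [(array([290.6, 207.7]), 0.89)]
screw_line [(array([291.6, 203.5]), 0.76)]Traceback (most recent call last):
  File "<stdin>", line 7, in <module>
ValueError: it knows: brush, bur_block, jar, liquid, mix_bowl, model, mount_top, rest_center, rest_foot, screw_line, spatula
```

Run:
```python
from h import *
np.set_printoptions(precision=4,suppress=True)
F={n:arm.grab_frame(n) for n in('scene','top')}
for n,f in F.items():
    print(n,f['eye'],f['orientation'],f['fx'],f['k1'])
    for q in('rest_center','rest_foot','mount_top','screw_line'):
        print(q,[(np.round(d['uv'],1),round(d['conf'],2),at_z(f,d['uv'],{'rest_center':.03,'rest_foot':0}.get(q,.016))[:2]) for d in arm.mark_of(f,q)])
    print('reg',[(np.round(d['uv'],1),round(d['conf'],2),d['pixels'].sum()) for d in arm.regions_of(f,'rest_center')])
save(F['scene'],'s.png',None,1.5);save(F['top'],'t.png',None,1.5)
print(arm.get_state())
```

```text
scene [1.7431 0.6847 1.02  ] [-2.184   0.0062  2.0808] 498.4234919141694 -0.19095933875246993
rest_center [(array([219.7, 172.9]), 0.8, array([ 0.5469, -0.1464])), (array([179.1, 169.9]), 0.75, array([ 0.6008, -0.2847])), (array([259.4, 153.9]), 0.73, array([ 0.3701, -0.0846])), (array([215.2, 145.6]), 0.72, array([ 0.3989, -0.2626]))]
rest_foot [(array([182.2, 173.4]), 0.83, array([ 0.5792, -0.2902])), (array([259.9, 157.9]), 0.74, array([ 0.3524, -0.0924])), (array([222.9, 176.7]), 0.73, array([ 0.5255, -0.1483])), (array([215.4, 151.9]), 0.7, array([ 0.3973, -0.2647]))]
mount_top [(array([291.6, 203.9]), 0.66, array([0.5684, 0.1464])), (array([290.7, 205.4]), 0.63, array([0.577 , 0.1474]))]
screw_line [(array([296.9, 204.5]), 0.98, array([0.563 , 0.1631])), (array([370.7, 242. ]), 0.34, array([0.622 , 0.4376]))]
reg [(array([259.3, 157.2]), 0.95, np.int64(498)), (array([220.8, 179. ]), 0.83, np.int64(575)), (array([182.4, 172.6]), 0.76, np.int64(253)), (array([216.3, 148.1]), 0.72, np.int64(242))]
top [0.298  0.0284 1.5333] [-2.9669 -0.0047 -1.5955] 477.89735520281215 -0.177106646
[... 642 characters left out ...]
.1, 192.3]), 0.64, array([0.5723, 0.1462]))]
reg [(array([346.9, 241.8]), 0.94, np.int64(508)), (array([297.2, 256.6]), 0.93, np.int64(963)), (array([309.4, 200.9]), 0.89, np.int64(865)), (array([351.6, 189.6]), 0.83, np.int64(401))]
{'t': 0.9, 'q': array([ 1.5381,  0.3586,  0.0119,  0.    , -1.2241, -0.2881]), 'qd': array([-0.0008, -0.0012, -0.0006, -0.0003,  0.0008,  0.0008]), 'joint_efforts': array([  0.0002, -58.2368,  29.329 ,   7.0019,   0.0124,  -0.    ]), 'eef_pos': array([0.2129, 0.6405, 0.2266]), 'ee_rot': array([-3.1415,  0.    , -0.3208]), 'force': array([-0.3641, -0.0434,  0.3532]), 'moment': array([-0.0427, -0.0049, -0.0196]), 'gripper_force': 0.0, 'width': 0.08769812033233566}
```

View pics/t.png

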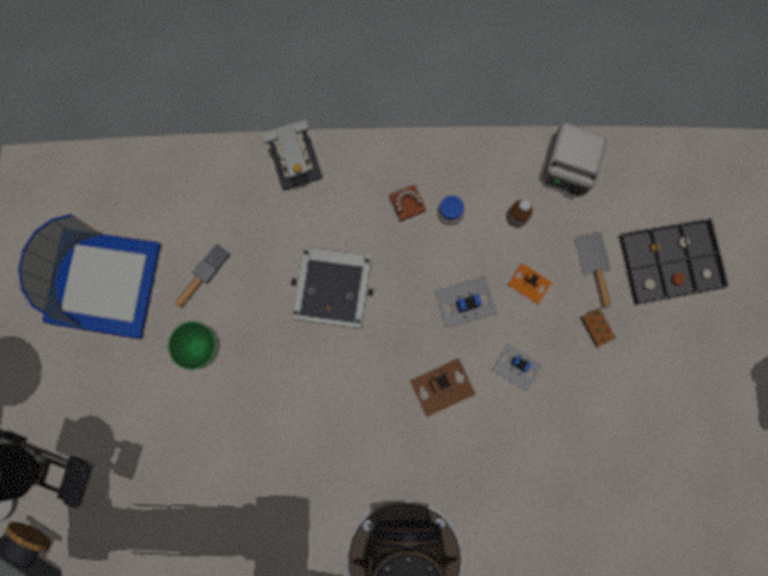

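View pics/s.png

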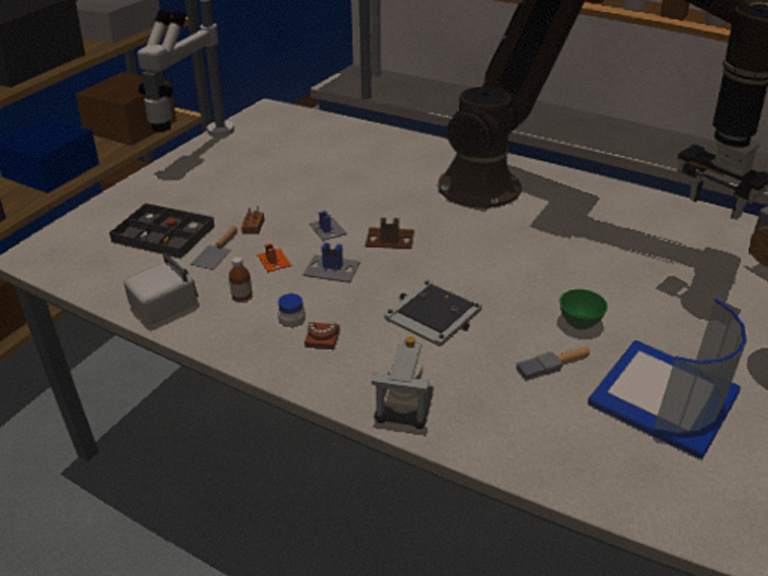

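The top view shows four look-alikes. They are blue large (314,201), blue small (346,241), brown (296,257) and orange (355,187). The larger blue one at (314,201) fits the description. The mount is at (220,191), with its screws at about (207,194) and (233,197) and the pin at about (219,205). Next I confirm it in enlarged crops.

Run:
```python
from h import *
f=arm.grab_frame('top'); s=arm.grab_frame('scene')
A=f['pixels'][155:230,185:260]; B=f['pixels'][170:260,275:365]
C=s['pixels'][155:235,190:330]
g=lambda a,w,h:cv2.convertScaleAbs(cv2.resize(a,(w,h),interpolation=cv2.INTER_CUBIC),alpha=1.7)[:,:,::-1]
cv2.imwrite('pics/c.png',np.vstack([np.hstack([g(A,375,375),g(B,375,375)]),])) 
cv2.imwrite('pics/d.png',g(C,770,440))
```

```text
(no output)
```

View pics/c.png

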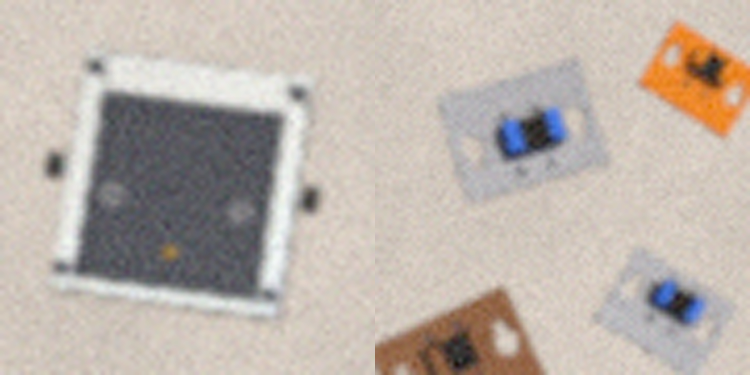

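View pics/d.png

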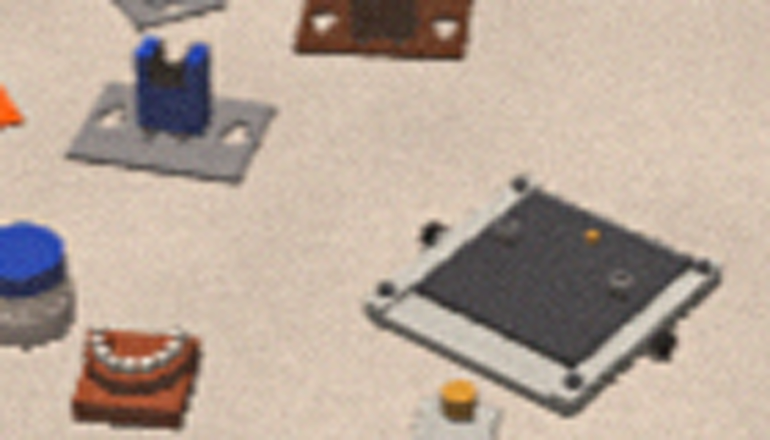

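The crops confirm it: the larger blue fork stands on a grey foot at about (314,201). Its keyholes are offset towards image-down in the top view, so its rear faces -x in the world, the same way as the mount, whose pin is behind the screws. Now I fit the poses.

```bash
cat >> h.py <<'E'
from scipy.optimize import minimize
def avg(n,k=4):
    fs=[arm.grab_frame(n) for _ in range(k)]; f=dict(fs[-1]); f['I']=np.mean([x['pixels'].astype(np.float32) for x in fs],0); return f
def fill(f,shape,pts,p,z,S=4):
    c,s=np.cos(p[2]),np.sin(p[2])
    q=np.array([proj(f,[p[0]+c*a-s*b,p[1]+s*a+c*b,z]) for a,b in pts])
    m=np.zeros((shape[0]*S,shape[1]*S),np.uint8)
    cv2.fillPoly(m,[np.round(((q+.5)*S-.5)*16).astype(np.int32)],255,shift=4)
    m=cv2.resize(m,shape[::-1],interpolation=cv2.INTER_AREA).astype(np.float32)/255
    return cv2.GaussianBlur(m,(0,0),.8)
def box(a0,a1,b0,b1): return [(a0,b0),(a1,b0),(a1,b1),(a0,b1)]
t=np.linspace(0,2*np.pi,24,endpoint=False)
def key(y): 
    a=np.arcsin(4.5/8.5); u=np.linspace(-np.pi+a,np.pi-a,20)
    w=[(.008+.0085*np.cos(v),y+.0085*np.sin(v)) for v in u]
    return w+[(-.011,y+.0045),(-.011,y-.0045)]
def fitplate(f,p0,chan,z,plate=None,keys=True,fork=True,zb=0.0):
    sh=f['I'].shape[:2]; I=chan(f['I'])
    plate=plate or box(-.034,.052,-.058,.058)
    g=lambda d:[(a+np.sign(a)*d,b+np.sign(b)*d) for a,b in plate]
    W=fill(f,sh,g(.008),p0,z)>.5
    if fork:
        hull=np.array([proj(f,[p0[0]+np.cos(p0[2])*a-np.sin(p0[2])*b,p0[1]+np.sin(p0[2])*a+np.cos(p0[2])*b,zb+h]) for a,b in box(-.016,.016,-.026,.026) for h in(0.004,.062)])
        m=np.zeros(sh,np.uint8); cv2.fillConvexPoly(m,cv2.convexHull(np.round(hull).astype(np.int32)),1); W&=m==0
    def cost(p):
        M=fill(f,sh,plate,p,z)
        if keys: M=M-fill(f,sh,key(.042),p,z)-fill(f,sh,key(-.042),p,z)
        A=np.c_[M[W],np.ones(W.sum())]; r=np.linalg.lstsq(A,I[W],rcond=None)
        return r[1][0]/W.sum()/I[W].var()
    for s in(.006,.002):
        r=minimize(cost,p0,method='Nelder-Mead',options=dict(initial_simplex=np.array(p0)+np.vstack([np.zeros(3),np.diag([s,s,s*12])]),xatol=1e-5,fatol=1e-6,maxiter=200)); p0=r.x
    return r.x,r.fun
RB=lambda I:I[...,0]-I[...,2]
LU=lambda I:I.mean(-1)
E
python3 - <<'E'
from h import *
np.set_printoptions(precision=4,suppress=True)
T=avg('top');S=avg('scene')
np.savez('f0.npz',T=T['I'],S=S['I'])
for f,n in((T,'top'),(S,'scene')):
    print(n,'rest',[fitplate(f,[.531,-.156,y],RB,.004) for y in(.28,.28+np.pi)])
    print(n,'strip',fitplate(f,[.573,.147,-.12],LU,.016,box(-.062,.062,-.059,.059),False,False))
    print(n,'base',fitplate(f,[.575,.147,-.12],RB,.016,box(-.08,.08,-.075,.075),False,False))
    I=f['I']; c=(219,205) if n=='top' else (297.6,198.1)
    x0,y0=int(c[0])-5,int(c[1])-5; w=RB(I)[y0:y0+11,x0:x0+11]; w=np.clip(w-np.median(w)-.3*(w.max()-np.median(w)),0,None)
    yy,xx=np.mgrid[y0:y0+11,x0:x0+11]; uv=[(w*xx).sum()/w.sum(),(w*yy).sum()/w.sum()]; print('pin',uv,at_z(f,uv,.021)); f['pin']=uv
print('tri pin',tri(T,T['pin'],S,S['pin']))
for a,b in(((207.4,194),(282.4,196.8)),((233.2,197.2),(302.7,205.9))): 
    print('screw',tri(T,a,S,b),at_z(T,a,.026),at_z(S,b,.026))
E
```

```text
top rest [(array([ 0.5306, -0.1467,  0.2587]), np.float64(0.08435758018602044)), (array([ 0.5474, -0.1421,  3.424 ]), np.float64(0.1273389253338309))]
top strip (array([ 0.5683,  0.1453, -0.1589]), np.float64(0.03550106149979816))
top base (array([ 0.5753,  0.1429, -0.1642]), np.float64(0.3390398130693268))
pin [np.float64(218.49506050906723), np.float64(205.01687393224978)] [0.5301 0.1514 0.021 ]
scene rest [(array([ 0.5358, -0.148 ,  0.2645]), np.float64(0.09941082738518214)), (array([ 0.546 , -0.1458,  3.3349]), np.float64(0.10750190521497054))]
scene strip (array([ 0.5751,  0.1446, -0.1741]), np.float64(0.18562175108201528))
scene base (array([ 0.5889,  0.1482, -0.1635]), np.float64(0.45321617249916546))
pin [np.float64(297.23300385725406), np.float64(197.27690385353856)] [0.5332 0.1498 0.021 ]
tri pin [0.5309 0.1503 0.0196]
screw [0.5762 0.1534 0.0524] [0.5659 0.1863 0.026 ] [0.5604 0.1083 0.026 ]
screw [ 0.5457  0.1381 -0.0074] [0.5536 0.1036 0.026 ] [0.5724 0.1879 0.026 ]
```

The relative geometry agrees in both cameras. The rest is at (0.533,-0.1475) with yaw 0.26, and the screw mid-point is at about (0.5605,0.1455) in the top-camera frame with yaw -0.16. I will grip across the 24 mm thickness, with tool yaw -1.31.

Emit:
carry_out(
  commands=[
    [0.47,-0.68,0,-0.5],
    [0.95,-1.36,0,-1],
    [1.42,-2.04,0,-1.5],
    [1.9,-2.72,0,-2],
    [2.37,-3.4,0,-2.5],
    [2.85,-4.1,0,-3],
    [3.3,-4.8,0,-3.5],
    [3.8,-5.5,0,-4],
    [4.3,-6.2,0,-4.5],
    [4.74,-6.8,0,-4.7],
  ],
  claw=0,
  force=20,
)

```text
t: 2.65
eef_pos: [0.4506, 0.2992, 0.2269]
ee_rot: [-3.141, 0.0, -0.814]
force: [0.1, 0.7, -0.2]
width: 0.0881
gripper_force: 0.0
```

Emit:
carry_out(
  commands=[
    [0.17,-0.95,0,-0.5],
    [0.34,-1.9,0,-1],
    [0.5,-2.85,0,-1.5],
    [0.67,-3.8,0,-2],
    [0.84,-4.7,0,-2.5],
    [1.0,-5.6,0,-3],
    [1.2,-6.5,0,-3.5],
    [1.35,-7.4,0,-4],
    [1.5,-8.2,0,-4.5],
    [1.66,-8.96,0,-4.74],
  ],
)

```text
t: 3.9
eef_pos: [0.533, -0.149, 0.2268]
ee_rot: [-3.141, -0.0, -1.311]
force: [0.6, 1.6, -0.4]
width: 0.0878
gripper_force: 0.0
```

Run:
```python
from h import *
s=arm.get_state();print(s['t'],s['eef_pos'],s['ee_rot'],s['width'],s['force'])
save(arm.grab_frame('scene'),'e.png',(140,90,300,210),4)
```

```text
3.9 [ 0.533007   -0.14898017  0.22681504] [-3.14104985e+00 -1.52473805e-04 -1.31082836e+00] 0.08780785618531854 [ 0.64232568  1.61694871 -0.39540427]
```

View pics/e.png

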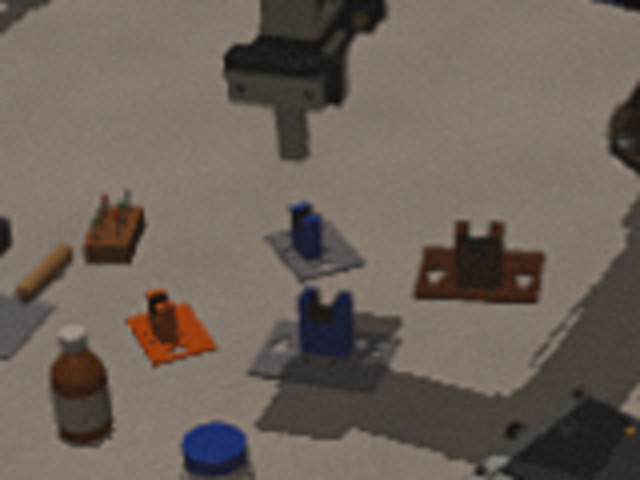

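The gripper hangs straight above the blue fork, which is at about (328,325) in the crop. I lower it and grasp.

Emit:
carry_out(
  commands=[
    [0,0.03,-0.6,0],
    [0,0.03,-1.2,0],
    [0,0.03,-1.8,0],
    [0,0.03,-2.4,0],
    [0,0.03,-3.0,0],
    [0,0.03,-3.5,0],
    [0,0.03,-3.9,0],
    [0,0.03,-4.15,0],
    [0,0.03,-4.28,0],
    [0,0.03,-4.28,0],
  ],
)

```text
t: 5.2
eef_pos: [0.533, -0.146, 0.0126]
ee_rot: [3.141, -0.0, -1.309]
force: [-0.9, -0.2, -0.3]
width: 0.0877
gripper_force: 0.0
```

Emit:
carry_out(
  commands=[
    [0,0,0,0],
    [0,0,0,0],
    [0,0,0,0],
    [0,0,0,0],
    [0,0,0,0],
    [0,0,0,0],
    [0,0,0,0],
    [0,0,0,0],
    [0,0,0,0],
    [0,0,0,0],
  ],
  claw=1,
  force=15,
)

```text
t: 6.45
eef_pos: [0.5324, -0.146, 0.0125]
ee_rot: [3.141, 0.0, -1.309]
force: [-2.0, -1.3, 0.1]
width: 0.0242
gripper_force: 15.0
```

Emit:
carry_out(
  commands=[
    [0,0,0.3,0],
    [0,0,0.8,0],
    [0,0.3,1.3,-0.3],
    [0.05,1.0,1.6,-0.8],
    [0.1,1.8,1.6,-1.4],
    [0.2,2.6,1.6,-2.0],
    [0.25,3.4,1.6,-2.6],
    [0.3,4.2,1.6,-3.2],
    [0.4,5.0,1.6,-3.8],
    [0.43,5.6,1.6,-4.05],
  ],
  force=25,
)

```text
t: 7.7
eef_pos: [0.5548, 0.1361, 0.0935]
ee_rot: [-3.141, 0.001, -1.734]
force: [0.3, -0.6, -2.6]
width: 0.0237
gripper_force: 25.0
```

Emit:
carry_out(
  commands=[
    [0,0.15,0,0],
    [0,0.27,0,0],
    [0,0.27,-0.2,0],
    [0,0.27,-0.4,0],
    [0,0.27,-0.6,0],
    [0,0.27,-0.6,0],
    [0,0.27,-0.6,0],
    [0,0.27,-0.6,0],
    [0,0.27,-0.6,0],
    [0,0.27,-0.6,0],
  ],
)

```text
t: 8.95
eef_pos: [0.5544, 0.1476, 0.0628]
ee_rot: [-3.141, 0.0, -1.733]
force: [0.6, -1.0, -2.8]
width: 0.0236
gripper_force: 25.0
```

Run:
```python
from h import *
np.set_printoptions(precision=4,suppress=True)
s=arm.get_state();print(s['t'],s['eef_pos'],s['ee_rot'],s['width'],s['force'],s['moment'])
T=avg('top',3);S=avg('scene',3)
p=s['eef_pos'];zb=p[2]-.0125
np.savez('f1.npz',T=T['I'],S=S['I'],zb=zb)
for f in(T,S):
  f['pixels']=np.clip(f['I']*1.8,0,255).astype(np.uint8)
  for c in(LU,RB): print(fitplate(f,[p[0],p[1],-.162],c,zb+.004,zb=zb))
a=cv2.resize(T['pixels'][160:230,185:255],(400,400),interpolation=cv2.INTER_CUBIC);b=cv2.resize(S['pixels'][160:230,250:320],(400,400),interpolation=cv2.INTER_CUBIC)
cv2.imwrite('pics/f.png',np.hstack([a,b])[:,:,::-1])
```

```text
8.95 [0.5544 0.1476 0.0628] [-3.1413  0.0003 -1.7334] 0.02363680143038509 [ 0.5947 -0.9949 -2.8145] [ 0.0769 -0.1035 -0.0145]
(array([ 0.5573,  0.1795, -0.1961]), np.float64(0.4940463212203949))
(array([ 0.5892,  0.1912, -0.4547]), np.float64(0.427113041208109))
(array([ 0.571 ,  0.1764, -0.2724]), np.float64(0.4300443250112261))
(array([ 0.5669,  0.1597, -0.262 ]), np.float64(0.5505650876772072))
```

View pics/f.png

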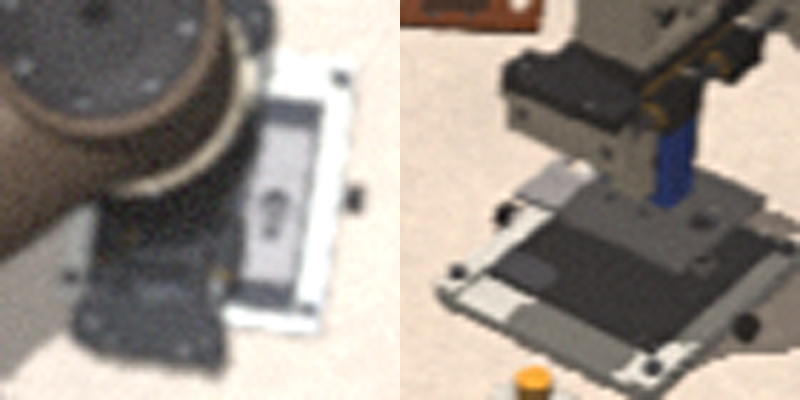

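The rest is held over the plate, but the top view is partly hidden by the wrist. The plate's right end and one keyhole show at crop (272,215), and the scene view shows the front edge. I fit the visible part, using the earlier picture as background.

Run:
```python
from h import *
np.set_printoptions(precision=4,suppress=True)
d0=np.load('f0.npz');d1=np.load('f1.npz');zb=float(d1['zb'])
vv,uu=np.mgrid[0:384,0:512]
for n,k in(('top','T'),('scene','S')):
    f=arm.grab_frame(n); B=LU(d0[k]);I=LU(d1[k]);sh=I.shape
    # relight check: normalise background by the strip
    p0=np.array([.554,.148,-.162])
    W=fill(f,sh,box(-.045,.063,-.068,.068),p0,zb+.004)>.5
    W&=(uu>=229) if k=='T' else ((vv>=197)|((uu>=303)&(vv>=190)))
    if k=='S': W&=~((vv<199)&(uu<298))
    strip=fill(f,sh,box(-.062,.062,-.059,.059),np.array([.569 if k=='T' else .574,.146,-.162]),.016)>.6
    def cost(q,yaw=-.162):
        p=[q[0],q[1],yaw]; M=fill(f,sh,box(-.034,.052,-.058,.058),p,zb+.004); H=fill(f,sh,key(.042),p,zb+.004)+fill(f,sh,key(-.042),p,zb+.004); M=np.clip(M-H,0,1)
        s=strip*(1-M)
        A=np.c_[M[W],s[W],((1-M)*(~strip))[W]]
        r=np.linalg.lstsq(A,I[W],rcond=None); return ((A@r[0]-I[W])**2).sum()/W.sum()/I[W].var()
    def cost_in(q):
        return cost(q)
    g=[(cost((x,y)),x,y) for x in np.arange(.546,.564,.002) for y in np.arange(.138,.159,.002)]
    b=min(g); r=minimize(cost,b[1:],method='Nelder-Mead',options=dict(initial_simplex=np.array(b[1:])+np.array([[0,0],[.002,0],[0,.002]])))
    print(n,W.sum(),r.x,r.fun)
    # right screw from f0: local brightness centroid
    print(LU(d0[k])[192:203,228:240].astype(int) if k=='T' else LU(d0[k])[191:202,277:289].astype(int))
    print(LU(d0[k])[189:200,202:214].astype(int) if k=='T' else LU(d0[k])[200:211,297:309].astype(int))
```

```text
top 411 [0.5525 0.1447] 0.31768462817594645
[[ 53  53  51  51  55  51  52  52  53  51  56  83]
 [ 52  50  53  52  50  52  53  51  52  52  63  93]
 [ 55  53  49  54  56  58  54  53  50  53  69 101]
 [ 51  53  54  63  67  71  62  58  52  54  72 108]
 [ 51  51  60  71  75  71  74  64  55  52  75 111]
 [ 49  51  63  75  74  70  71  67  54  54  77 115]
 [ 50  51  60  72  74  70  66  62  53  57  83 117]
 [ 52  53  57  62  69  67  62  58  53  57  86 118]
 [ 53  53  52  53  54  59  54  51  53  64  94 123]
 [ 51  54  51  51  53  53  55  51  51  71 102 129]
 [ 53  52  53  55  51  54  53  51  55  77 110 132]]
[[116  82  59  46  51  55  51  49  54  52  53  50]
 [112  78  53  50  54  50  57  52  54  51  51  54]
 [110  75  55  58  65  68  62  58  50  54  51  52]
 [103  71  59  64  74  73  73  66  57  53  52  55]
 [ 91  63  57  68  72  72  74  70  59  52  53  52]
 [ 81  55  58  68  71  72  73  71  57  51  55  51]
 [ 73  55  53  64  74  77  72  60  55  50  54  53]
 [ 75  51  51  54  60  64  62  56  49  56  52  55]
 [ 75  52  52  52  53  50  54  51  51  54  51  52]
 [ 73  54  50  54  52  52  52  53  
[... 403 characters left out ...]
4  44  40  41]
 [ 58  40  41  46  52  52  47  42  42  41  43  43]
 [ 40  40  36  36  40  39  34  37  43  43  43  42]
 [ 42  42  41  43  37  32  36  42  44  42  43  44]
 [ 43  43  43  43  42  41  41  42  42  43  43  42]
 [ 43  42  42  42  43  44  43  43  45  42  43  45]]
[[43 43 44 44 45 44 44 45 43 43 42 42]
 [43 43 43 44 43 44 46 45 43 45 43 43]
 [46 46 46 44 43 43 44 45 42 45 43 42]
 [44 43 42 44 45 47 44 43 43 44 46 43]
 [43 42 43 43 55 60 54 47 43 44 44 43]
 [44 43 44 52 61 50 45 56 50 44 42 46]
 [43 44 43 48 62 66 68 63 49 45 43 43]
 [44 44 43 38 41 45 47 45 43 44 43 42]
 [44 44 42 38 34 35 36 40 42 42 40 37]
 [41 45 44 42 43 36 30 38 44 39 37 54]
 [44 44 44 45 44 43 42 42 39 36 54 96]]
```

Run:
```python
from h import *
np.set_printoptions(precision=4,suppress=True)
T=arm.grab_frame('top');S=arm.grab_frame('scene')
d0=np.load('f0.npz')
def cen(I,u,v,base,r=4):
    yy,xx=np.mgrid[v-r:v+r+1,u-r:u+r+1]; w=np.clip(LU(I)[v-r:v+r+1,u-r:u+r+1]-base,0,None); return np.array([(w*xx).sum(),(w*yy).sum()])/w.sum()
rest={'T':(np.array([.5306,-.1467])),'S':np.array([.5358,-.148])}
grab=np.array([.5324,-.146]); 
for f,k,a,b,base,r in((T,'T',(207,193),(232,197),56,3),(S,'S',(302,205),(282,196),47,2)):
    A=at_z(f,cen(d0[k],*a,base,r),.026)[:2];B=at_z(f,cen(d0[k],*b,base,r),.026)[:2]
    m=(A+B)/2; yaw=-np.arctan2(A[0]-B[0],A[1]-B[1]); drop=m-.008*np.array([np.cos(-.162),np.sin(-.162)])
    off=R.from_euler('z',-.162-.26).as_matrix()[:2,:2]
    bias=rest[k]-grab
    print(k,A,B,m,np.linalg.norm(A-B),yaw,'drop',drop,'tcp target',drop-bias)
```

```text
T [0.568  0.1876] [0.5544 0.1057] [0.5612 0.1466] 0.08302731944610722 -0.16479747917021892 drop [0.5533 0.1479] tcp target [0.5551 0.1486]
S [0.5703 0.1853] [0.554  0.1008] [0.5622 0.1431] 0.08600954949736173 -0.19097667370278107 drop [0.5543 0.1443] tcp target [0.5509 0.1463]
```

Emit:
carry_out(
  commands=[
    [0,0.01,-0.1,0],
    [0,0.01,-0.2,0],
    [0,0.01,-0.3,0],
    [0,0.01,-0.36,0],
    [0,0.01,-0.4,0],
    [0,0.01,-0.43,0],
    [0,0.01,-0.45,0],
    [0,0.01,-0.47,0],
    [0,0.01,-0.49,0],
    [0,0.01,-0.49,0],
  ],
  force=12,
)

```text
t: 10.7
eef_pos: [0.5543, 0.148, 0.038]
ee_rot: [3.141, -0.0, -1.733]
force: [0.1, -0.0, -1.5]
width: 0.0237
gripper_force: 12.0
```

Emit:
carry_out(
  commands=[
    [0,0,-0.01,0],
    [0,0,-0.02,0],
    [0,0,-0.03,0],
    [0,0,-0.04,0],
    [0,0,-0.05,0],
    [0,0,-0.05,0],
    [0,0,-0.05,0],
    [0,0,-0.05,0],
    [0,0,-0.05,0],
    [0,0,-0.05,0],
  ],
)

```text
t: 11.95
eef_pos: [0.5544, 0.1481, 0.0356]
ee_rot: [-3.142, 0.0, -1.733]
force: [-0.2, 1.0, -3.5]
width: 0.0237
gripper_force: 12.0
```

Emit:
carry_out(
  commands=[
    [0,0,-0.01,0],
    [0,0,-0.02,0],
    [0,0,-0.03,0],
    [0,0,-0.04,0],
    [0,0,-0.05,0],
    [0,0,-0.06,0],
    [0,0,-0.07,0],
    [0,0,-0.07,0],
    [0,0,-0.07,0],
    [0,0,-0.07,0],
  ],
)

```text
t: 13.2
eef_pos: [0.5544, 0.1481, 0.0321]
ee_rot: [-3.141, 0.0, -1.733]
force: [-0.0, -1.2, -1.0]
width: 0.0236
gripper_force: 12.0
```

Run:
```python
from h import *
np.set_printoptions(precision=3,suppress=True)
s=arm.get_state();print(s['eef_pos'],s['force'],s['moment'])
S=avg('scene',3);np.savez('f2.npz',S=S['I'])
S['pixels']=np.clip(S['I']*2,0,255).astype(np.uint8); save(S,'g.png',(258,165,330,225),11)
```

```text
[0.554 0.148 0.032] [-0.028 -1.196 -0.958] [0.074 0.043 0.023]
```

View pics/g.png

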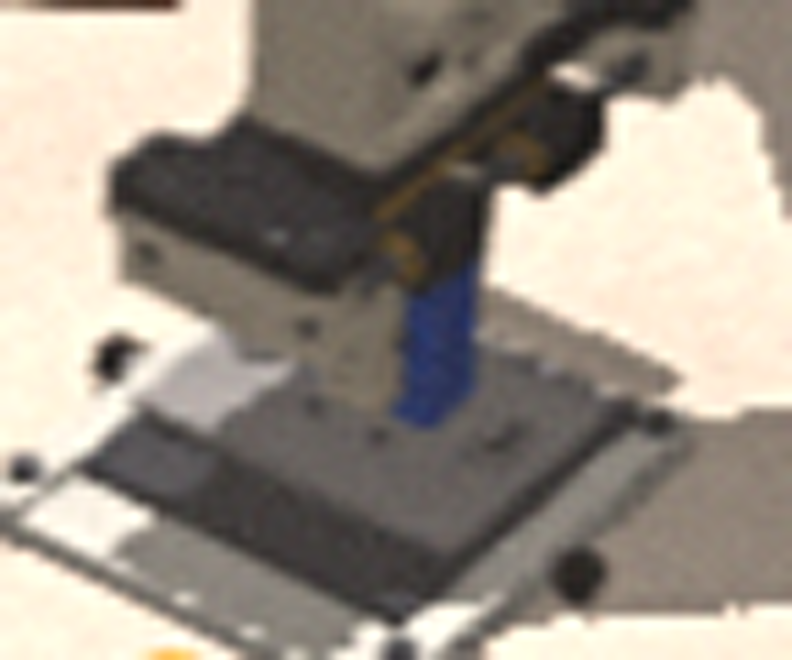

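The foot lies level between the guides, with the right keyhole at about (495,440) in the crop. Only about 2 N of pin force shows, so the heads are in the wide holes. I lower the last 3 mm.

Emit:
carry_out(
  commands=[
    [0,0,-0.01,0],
    [0,0,-0.02,0],
    [0,0,-0.03,0],
    [0,0,-0.04,0],
    [0,0,-0.05,0],
    [0,0,-0.055,0],
    [0,0,-0.06,0],
    [0,0,-0.06,0],
    [0,0,-0.06,0],
    [0,0,-0.06,0],
  ],
)

```text
t: 14.6
eef_pos: [0.5544, 0.148, 0.0291]
ee_rot: [-3.142, 0.0, -1.734]
force: [0.6, 1.1, 1.0]
width: 0.0242
gripper_force: 12.0
```

Emit:
carry_out(
  commands=[
    [0.0,0.0,-0.005,0],
    [0.02,-0.003,-0.005,0],
    [0.04,-0.006,-0.005,0],
    [0.06,-0.01,-0.005,0],
    [0.08,-0.013,-0.005,0],
    [0.1,-0.016,-0.005,0],
    [0.12,-0.02,-0.005,0],
    [0.12,-0.02,-0.005,0],
    [0.12,-0.02,-0.005,0],
    [0.12,-0.02,-0.005,0],
  ],
)

```text
t: 15.85
eef_pos: [0.5606, 0.1471, 0.029]
ee_rot: [-3.141, 0.0, -1.733]
force: [0.3, -1.1, 1.3]
width: 0.0238
gripper_force: 12.0
```

Emit:
carry_out(
  commands=[
    [0.02,-0.003,0,0],
    [0.04,-0.006,0,0],
    [0.06,-0.01,0,0],
    [0.08,-0.013,0,0],
    [0.1,-0.016,0,0],
    [0.12,-0.02,0,0],
    [0.13,-0.021,0,0],
    [0.13,-0.021,0,0],
    [0.13,-0.021,0,0],
    [0.13,-0.021,0,0],
  ],
)

```text
t: 17.1
eef_pos: [0.5674, 0.1462, 0.029]
ee_rot: [-3.141, 0.001, -1.733]
force: [3.2, -1.0, -0.5]
width: 0.0238
gripper_force: 12.0
```

Emit:
carry_out(
  commands=[
    [0.01,-0.002,0,0],
    [0.02,-0.003,0,0],
    [0.02,-0.003,0,0],
    [0.03,-0.005,0,0],
    [0.03,-0.005,0,0],
    [0.04,-0.007,0,0],
    [0.04,-0.007,0,0],
    [0.04,-0.007,0,0],
    [0.04,-0.007,0,0],
    [0.04,-0.007,0,0],
  ],
)

```text
t: 18.35
eef_pos: [0.5689, 0.1456, 0.0288]
ee_rot: [-3.141, 0.0, -1.733]
force: [2.6, -0.7, -2.0]
width: 0.0239
gripper_force: 12.0
```

Emit:
carry_out(
  commands=[
    [0.01,-0.002,0,0],
    [0.01,-0.002,0,0],
    [0.01,-0.002,0,0],
    [0.02,-0.003,0,0],
    [0.02,-0.003,0,0],
    [0.02,-0.003,0,0],
    [0.02,-0.003,0,0],
    [0.02,-0.003,0,0],
    [0.02,-0.003,0,0],
    [0.02,-0.003,0,0],
  ],
)

```text
t: 19.6
eef_pos: [0.5698, 0.1455, 0.0288]
ee_rot: [-3.142, 0.0, -1.733]
force: [0.2, 0.8, -3.0]
width: 0.0238
gripper_force: 12.0
```

Run:
```python
from h import *
np.set_printoptions(precision=3,suppress=True)
s=arm.get_state();print(s['eef_pos'],s['force'],s['moment'])
```

```text
[0.57  0.145 0.029] [ 0.177  0.82  -2.984] [ 0.078 -0.063  0.018]
```

The vertical force is back to the bare weight, so the pin has very likely snapped up. I creep on to the stop.

Emit:
carry_out(
  commands=[
    [0.005,-0.001,0,0],
    [0.005,-0.001,0,0],
    [0.01,-0.002,0,0],
    [0.01,-0.002,0,0],
    [0.01,-0.002,0,0],
    [0.01,-0.002,0,0],
    [0.01,-0.002,0,0],
    [0.01,-0.002,0,0],
    [0.01,-0.002,0,0],
    [0.01,-0.002,0,0],
  ],
)

```text
t: 20.85
eef_pos: [0.5702, 0.1454, 0.0288]
ee_rot: [3.141, -0.0, -1.733]
force: [-1.9, 1.3, -2.3]
width: 0.0239
gripper_force: 12.0
```

Emit:
carry_out(
  commands=[
    [0.005,-0.001,0,0],
    [0.005,-0.001,0,0],
    [0.01,-0.002,0,0],
    [0.01,-0.002,0,0],
    [0.01,-0.002,0,0],
    [0.01,-0.002,0,0],
    [0.01,-0.002,0,0],
    [0.01,-0.002,0,0],
    [0.01,-0.002,0,0],
    [0.01,-0.002,0,0],
  ],
)

```text
t: 22.1
eef_pos: [0.5704, 0.1452, 0.0287]
ee_rot: [3.141, -0.0, -1.734]
force: [-4.9, 2.2, -1.0]
width: 0.0238
gripper_force: 12.0
```

The stop is felt at about 5 N. I back off slightly, release and rise.

Emit:
carry_out(
  commands=[
    [-0.01,0.002,0,0],
    [-0.01,0.002,0,0],
    [-0.01,0.002,0,0],
    [-0.01,0.002,0,0],
    [-0.01,0.002,0,0],
    [-0.01,0.002,0,0],
    [-0.01,0.002,0,0],
    [-0.01,0.002,0,0],
    [-0.01,0.002,0,0],
    [-0.01,0.002,0,0],
  ],
)

```text
t: 23.35
eef_pos: [0.5703, 0.1453, 0.0288]
ee_rot: [3.141, -0.0, -1.734]
force: [-3.3, 1.7, -3.0]
width: 0.0238
gripper_force: 12.0
```

Emit:
carry_out(
  commands=[
    [0,0,0,0],
    [0,0,0,0],
    [0,0,0,0],
    [0,0,0,0],
    [0,0,0,0],
    [0,0,0,0],
    [0,0,0,0],
    [0,0,0,0],
    [0,0,0,0],
    [0,0,0,0],
  ],
  claw=0,
)

```text
t: 24.6
eef_pos: [0.5703, 0.1454, 0.0288]
ee_rot: [-3.142, 0.0, -1.733]
force: [-0.7, -0.1, 0.0]
width: 0.0874
gripper_force: 0.0
```

Emit:
carry_out(
  commands=[
    [0,0,0.2,0],
    [0,0,0.5,0],
    [0,0,1.0,0],
    [0,0,1.6,0],
    [0,0,2.2,0],
    [0,0.5,2.8,0],
    [-0.2,1.3,3.2,0],
    [-0.4,2.1,3.4,0],
    [-0.6,3.0,3.4,0],
    [-0.8,3.9,3.4,0],
  ],
)

```text
t: 25.85
eef_pos: [0.53, 0.3418, 0.2008]
ee_rot: [-3.14, 0.002, -1.733]
force: [0.6, 0.5, -0.2]
width: 0.0877
gripper_force: 0.0
```

Run:
```python
from h import *
np.set_printoptions(precision=4,suppress=True)
s=arm.get_state();print(s['t'],s['eef_pos'],s['force'],s['width'])
S=avg('scene',4);T=avg('top',4)
g=lambda f,b:cv2.resize(np.clip(f['I']*1.8,0,255).astype(np.uint8)[b[1]:b[3],b[0]:b[2]],(400,400),interpolation=cv2.INTER_CUBIC)
cv2.imwrite('pics/i.png',np.hstack([g(T,(187,160,252,225)),g(S,(258,165,328,235))])[:,:,::-1])
for f in(T,S): print(fitplate(f,[.569,.146,-.162],LU,.020,zb=.016,keys=False))
```

```text
25.85 [0.53   0.3418 0.2008] [ 0.642   0.5084 -0.1921] 0.08771524684738413
(array([ 0.5725,  0.1671, -0.1528]), np.float64(0.9121516328666448))
(array([ 0.5653,  0.1198, -0.1587]), np.float64(0.8612692229832735))
```

View pics/i.png

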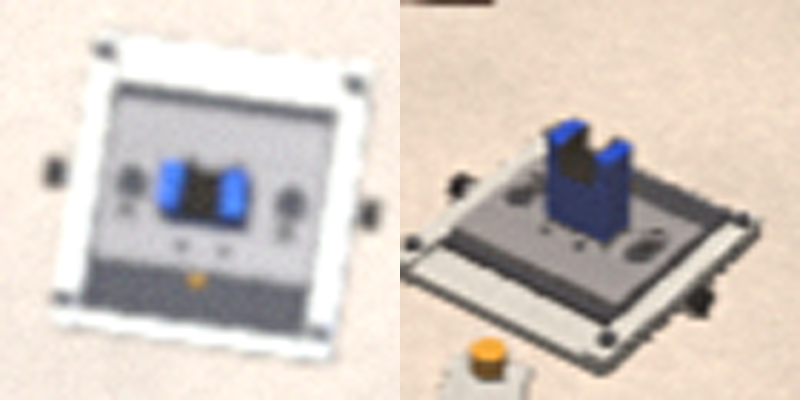

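The top crop shows the brass pin at (197,279), up just behind the foot's rear edge. The screw heads are in the slots at about (126,208) and (286,230), and the wide holes ahead of them are empty. It is locked, so I hand it in.

```bash
python3 -c "
from station import arm
print(arm.job_done())"
```

```text
the job is handed in; nothing more can be done
None
```

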